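# Set the timer of the rice warmer without touching its heat ring

### The job

Set the timer of the rice warmer, the one with the green panel and the wooden rice tub: turn the small black knob in the middle of its double control clockwise until the white line on the knob points at the orange mark. Do not turn the silver heat ring around the knob, and leave the soup warmer (red panel, steel pot) untouched.

Things in the scene. Friction and masses are not known exactly. Their poses are not given: they have to be found in the camera images.
- rice_warmer: Fixed white box with green panel, carrying a wooden tub. Origin on the table, straight below the vertical axis shared by its two concentric controls. z up, x away from the robot's side to the orange mark, y to the tub. In mm: box x -90..90, y -70..260, top z 58 (panel 60); orange mark on panel, x 44..64, y 0; tub 142 across, centred x 0, y 175, top z 158.
- rice_timer (a joint): Inner timer knob: black upright cylinder 34 mm across, z 76..110 mm above table (44 mm skirt below z 79), on the warmer's axis; grip from above at any yaw, fingertips above z 80. Angle in rad, clockwise from above positive: white line on its top points to warmer's +y at 0, to +x (orange mark) at 1.571. Starts 0.45..0.9, range 0..2.8, no click at the mark, friction 0.03 Nm, stays put.
- rice_heat_pointer (a point): Outer end of the black pointer line on top of the silver outer heat ring, 34 mm from the axis, 76 mm above the table; it shows how the ring is set and must stay where it is. The ring is 74 mm across, z 60 to 76 mm, round the same axis as the knob, and turns easily (0.02 Nm).
- soup_warmer: The soup warmer, fixed to the table: same shape, sizes, axes and double control as the rice warmer, but with a red panel and a steel pot with a black lid knob (top at z 165 mm; pot and handles within 85 mm of x 0, y 175). Not to be touched.

How it is judged:
By the outcome, as a careful person would: the job done as asked, in the order asked, and still so for the second after the job is handed in, with the robot touching nothing.
It also fails if it takes over 32 s, if anything falls off the work surface, if the arm or the gripper's body presses on something with over 40 N, if the wrist force passes 120 N, or if a joint passes its speed limit or range.

### The arm

A 6-joint arm with a two-finger parallel gripper is mounted at the origin on the work surface. World frame = base frame: x ahead of the robot, y to its left, z up, the work surface at z = 0. Lengths are in mm, angles in degrees, forces in N, time in s.
With the tool pointing down it reaches from about 300 to 850 mm from the base axis. Payload 4.2 kg.
Tool frame: the origin (TCP) lies between the finger pads; the fingertips stand ahead of it and the grasp point (between the pads) lies 8 mm behind it (env.tip_reach is the x of the fingertips in the tool frame, in mm); x points along the fingers, y is the direction in which the jaws open and shut, and the axes are right-handed (so a half turn about x gives the same grasp; the last joint's range is limited). The gripper opens to 91 mm and grips with 3 to 60 N. Pads are 32 mm wide; open, the fingers measure 118 mm over their backs; the gripper's body (76 mm by 178 mm) begins 60 mm behind the grasp point.
Start: joints at [-74.656, 18.312, 89.639, -0, 72.044, -1.146], TCP at [163.213, -551.365, 224.976] pointing down, gripper open.
Joint ranges: [-177.97, 177.97], [-48.28, 115.42], [12.27, 149.76], [-77.06, 257.06], [2.81, 150.46], [-146.56, 146.56]. Speed limits (degrees/s): [147.25, 147.25, 180, 180, 180, 180].

### API

Orientations are given as [roll, pitch, yaw] about the fixed x, y, z axes, in that order (R = Rz(yaw) Ry(pitch) Rx(roll)).
In Python, from workcell import env, cams gives the robot as it stands.
- The arm moves only by the tool arm_command, never from a script. Its argument "deltas" is a list of rows, each a list of 3 entries, a list of its own where there are three numbers: the opening, from 0 (shut) to 1 (fully open), then the shift along the world's x, y, z in mm, then the turn about the world's z in rad. A call has 1 to 20 rows; each row is the pose to reach, as a shift and turn from the pose commanded when the call began; what a row does not reach only later rows make up. A row lasts 1/10 s, in which the tool goes at most 50 mm and 8.59 degrees, less where a joint would pass 70% of its speed; a pose out of reach is approached as far as the arm can. A call with a gripper value outside its range is refused whole. The fingers move at their own pace and stop on an object; "grip_force" is the grip in N (left out, the last holds). Time passes only in rows, so rows that repeat a pose let the fingers close. It gives the time, the measured TCP pose, the force and the opening at its end, in the units of the state.
- env.state(): the state, without advancing time (a new reading comes with each control period).
- cams.grab_frame(name): name is "scene" or "side" or "wrist"; returns a dict with "img" (384x512x3 uint8, red, green, blue), "K" (3x3 intrinsics, pixels), "rvec" (rotation vector, rad) and "tvec" (3), from world to camera coordinates, as OpenCV has them. Camera axes: x right, y down, z forward; pixel columns grow to the right and rows downward; lengths in mm; the calibration is good to about 2 mm. A picture is of the moment at which its call begins. There is no depth.
- env.job_done(): hands the job in, once; it reports no verdict.
Trained networks look in a picture, given as the dict that the camera call returned (one of the last four; its "shot" number tells which), for a name from the list of things; names that differ only in an ending like _2 or _b are one class to them, and where a whole thing is asked for, a point or a joint stands for the part that bears it (a point fixed in the world has none). Each returns a list of dicts, best first, with "conf" (0 to 1); they miss things now and then, are a little off and sometimes report something else, mostly with a low value. They report only what shows in the picture. A call takes as long as a camera call.
- cams.silhouettes(picture, name): "region" (384x512 bool, what is visible of it) and "centre" ([column, row] in pixels, amid what is visible of it).
The state is a dict: "time_s": time; "qpos": joint angles; "qvel": joint speeds; "effort": joint torques, N m; "ee_pos": TCP position; "ee_rot": TCP orientation; "force": force on the tool from outside, world axes, zero at the start; "torque": the same for the moment, N m; "gripper_width": finger opening in mm.
Only numpy, scipy, OpenCV 4.12 (cv2) and the standard library are available. Lean on these libraries where they do the work, as an engineer would, in place of code of your own. Each camera call takes 0.05 s, during which the arm holds its last target.

## Working session

There is one attempt and no reset: what is moved stays moved. The work goes in short steps, Python scripts to look and compute and a tool call to move; the robot and the scene stay as the last step left them, time stands still between calls to the robot, and variables do not carry over. Pictures are saved under pics/ and viewed, and the job is handed in when it is done.

Besides the shell and the picture viewer there is one more tool, called after "Emit:" as name(argument=value, ...) on one line, values as JSON. arm_command: Moves the arm, as the interface text tells. Its arguments: {"type":"object","properties":{"deltas":{"type":"array","items":{"type":"array"}},"grip_force":{"type":"number"}},"required":["deltas"]}

```bash
mkdir -p pics; ls; python3 - <<'E'
from workcell import env, cams
import cv2, pickle
d={}
for n in ["scene","side","wrist"]:
    p=cams.grab_frame(n); d[n]=p
    cv2.imwrite(f"pics/{n}0.png",p["img"][:,:,::-1])
pickle.dump(d,open("p0.pkl","wb"))
print(env.state(), env.tip_reach)
for n in d: print(n,d[n]["K"].tolist(),d[n]["rvec"],d[n]["tvec"])
E
```

```text
pics
{'time_s': 0.15, 'qpos': array([-7.46580895e+01,  1.83452706e+01,  8.96887985e+01,  2.13900530e-04,
        7.20434860e+01, -1.14479267e+00]), 'qvel': array([-0.0007287 , -0.12358209, -0.19972147, -0.0819024 ,  0.05803858,
       -0.03056386]), 'effort': array([-3.84414420e-05, -4.12774479e+01, -2.32155025e+01,  7.26640876e-02,
        4.33958927e-02, -1.02539761e-04]), 'ee_pos': array([ 163.10160274, -551.02046378,  224.30342601]), 'ee_rot': array([-91.29505355,  89.92244469, 105.19158354]), 'force': array([-1.02697715, -0.72315275, -0.06753031]), 'torque': array([-0.05326916,  0.05094939,  0.00564037]), 'gripper_width': 90.94354822920194} 11.0
scene [[358.03268994406625, 0.0, 251.92553924358916], [0.0, 358.03268994406625, 189.7244004363147], [0.0, 0.0, 1.0]] [ 2.04912702  1.27099077 -0.50481233] [-162.82326705 -315.56853224 1194.36109211]
side [[419.95732679172227, 0.0, 251.43629279591494], [0.0, 419.95732679172227, 192.37693386886602], [0.0, 0.0, 1.0]] [ 2.1192109  -0.03058571  0.03990989] [-5.46126454e+02  7.73541352e-01  9.02057335e+02]
wrist [[264.6862294398368, 0.0, 258.7394676495875], [0.0, 264.6862294398368, 192.30894070950885], [0.0, 0.0, 1.0]] [-2.32618252  1.73881386  0.25233795] [-574.95020702  -31.66967613  391.3498879 ]
```

View pics/scene0.png

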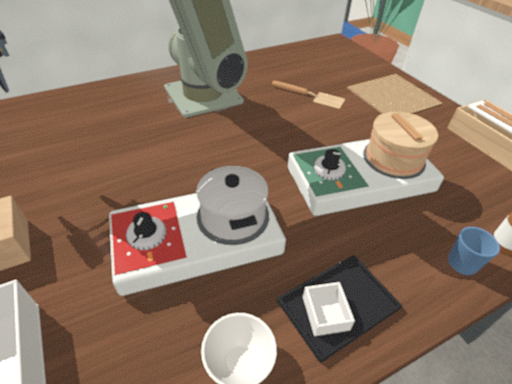

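View pics/side0.png

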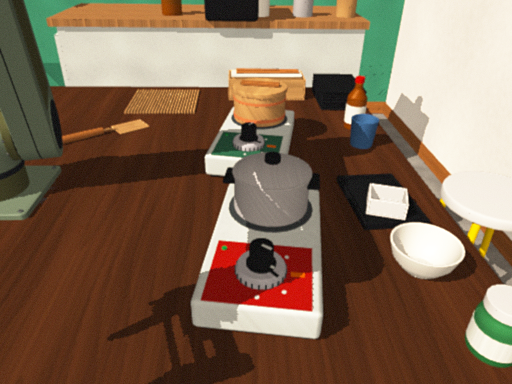

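View pics/wrist0.png

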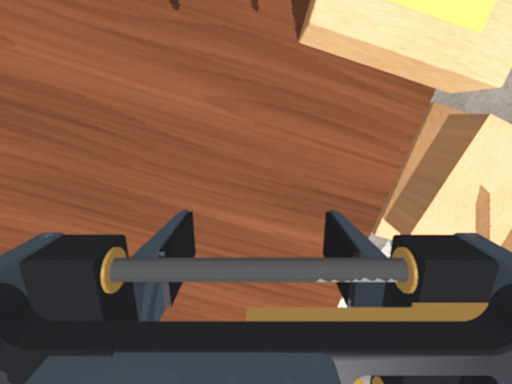

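The scene view shows the rice warmer at right, with its knob near (331,157) and tub near (400,145). The soup warmer is in front, with its knob near (145,225). In the side view the rice knob is near (249,132), behind the soup pot.

```bash
python3 - <<'E'
from workcell import env, cams
import cv2, numpy as np, pickle
ps={}
for n in ["scene","side"]:
    p=cams.grab_frame(n); ps[n]=p
    for name in ["rice_warmer","rice_timer","rice_heat_pointer"]:
        for r in cams.silhouettes(p,name)[:3]:
            m=r["region"]; ys,xs=np.where(m)
            print(n,name,round(r["conf"],2),np.round(r["centre"],1),m.sum(),xs.min(),xs.max(),ys.min(),ys.max())
            p.setdefault("sil",[]).append((name,r["conf"],r["centre"],m))
pickle.dump(ps,open("p1.pkl","wb"))
a=cv2.resize(ps["scene"]["img"][100:220,270:450,::-1],None,fx=4.4,fy=4.4,interpolation=cv2.INTER_CUBIC)
b=cv2.resize(ps["side"]["img"][70:190,190:310,::-1],None,fx=4.8,fy=4.8,interpolation=cv2.INTER_CUBIC)
cv2.imwrite("pics/scz.png",a);cv2.imwrite("pics/siz.png",b)
E
```

```text
scene rice_warmer 0.8 [373.1 168.5] 10014 288 441 112 214
scene rice_timer 0.54 [327.9 158.2] 312 322 339 148 169
scene rice_heat_pointer 0.8 [330.1 167.3] 364 314 344 157 179
side rice_warmer 0.89 [250.  126.8] 5458 205 293 78 176
side rice_timer 0.78 [246.6 133.6] 321 239 257 122 142
side rice_heat_pointer 0.63 [248.5 142.5] 304 233 263 135 150
```

View pics/scz.png

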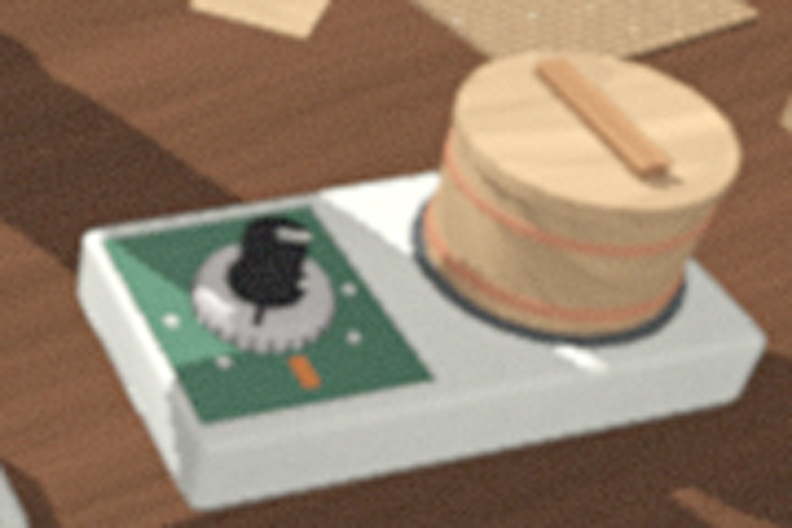

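View pics/siz.png

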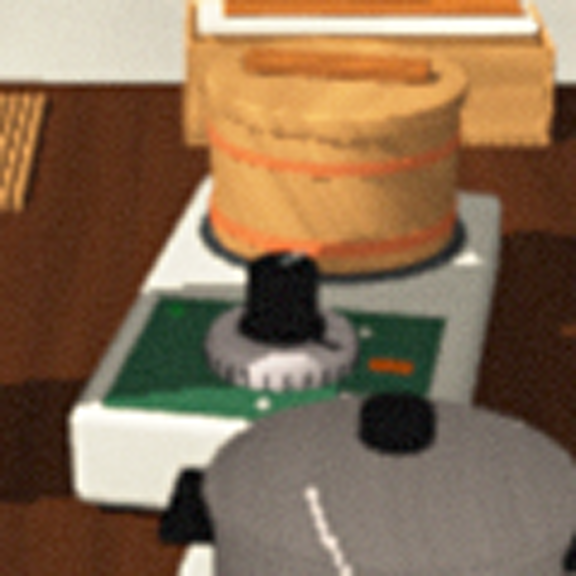

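```bash
cat > h.py <<'E'
import cv2, numpy as np
def proj(p,P): return cv2.projectPoints(np.asarray(P,float).reshape(-1,3),p["rvec"],p["tvec"],p["K"],None)[0].reshape(-1,2)
def ray(p,uv,z):
    R=cv2.Rodrigues(np.asarray(p["rvec"],float))[0]; t=np.asarray(p["tvec"],float).ravel()
    d=R.T@np.linalg.inv(p["K"])@np.array([uv[0],uv[1],1.]); c=-R.T@t
    return c+d*(z-c[2])/d[2]
def W(pose,L):
    x,y,a=pose; L=np.asarray(L,float).reshape(-1,3); c,s=np.cos(a),np.sin(a)
    return np.c_[x+c*L[:,0]-s*L[:,1], y+s*L[:,0]+c*L[:,1], L[:,2]]
E
python3 - <<'E'
from h import *; import pickle
from scipy.optimize import least_squares
ps=pickle.load(open("p1.pkl","rb"))
obs=dict(scene=[((305,373),(54,0,60)),((281,235),(0,0,110)),((598,132),(0,175,158)),((84,237),(-88,-68,58))],
 side=[((391,366),(54,0,60)),((283,262),(0,0,110)),((338,90),(0,175,158)),((75,410),(-88,-68,58)),((498,202),(88,258,58))])
S=dict(scene=(4.4,270,100),side=(4.8,190,70))
for n in obs:
    f,a,b=S[n]; obs[n]=[(np.array([u[0]/f+a-.4,u[1]/f+b-.4]),L) for u,L in obs[n]]
    for u,L in obs[n]: print(n,L,ray(ps[n],u,L[2]).round(1))
def res(q,sc=1):
    return np.concatenate([(proj(ps[n],W(q,[L for _,L in obs[n]]))-np.array([u for u,_ in obs[n]])).ravel() for n in obs])
g=ray(ps["scene"],obs["scene"][1][0],110)
best=min((least_squares(res,[g[0],g[1],a],loss="soft_l1") for a in np.radians([0,90,180,-90])),key=lambda r:r.cost)
print(best.x[:2],np.degrees(best.x[2]),best.cost);print(best.fun.reshape(-1,2).round(1).tolist())
np.save("pose.npy",best.x)
E
```

```text
scene (54, 0, 60) [594.1 101.9  60. ]
scene (0, 0, 110) [542.9 112.9 110. ]
scene (0, 175, 158) [589.6 266.2 158. ]
scene (-88, -68, 58) [447.2  57.4  58. ]
side (54, 0, 60) [595.7 105.9  60. ]
side (0, 0, 110) [542.6 116.1 110. ]
side (0, 175, 158) [574.  230.2 158. ]
side (-88, -68, 58) [444.1  62.5  58. ]
side (88, 258, 58) [676.9 335.8  58. ]
[542.98031151 110.43046734] -10.989687736658444 12.72842539516733
[[-0.1, 0.8], [-0.9, 0.3], [1.1, -4.8], [0.3, -1.1], [0.3, 1.1], [0.3, 1.0], [-0.2, -6.3], [-0.3, 0.4], [0.1, -1.4]]
```

Emit:
arm_command(deltas=[[1,[15,26,10],0.05],[1,[38,66,20],0.13],[1,[60,105,30],0.21],[1,[83,144,40],0.3],[1,[106,184,40],0.4],[1,[129,224,40],0.5],[1,[152,264,40],0.6],[1,[175,304,40],0.7],[1,[198,344,40],0.8],[1,[221,384,40],0.9],[1,[244,424,40],1.0],[1,[267,464,40],1.1],[1,[290,504,40],1.2],[1,[313,544,40],1.3],[1,[336,584,40],1.4],[1,[355,620,40],1.5],[1,[370,646,40],1.5],[1,[380,662,40],1.5],[1,[380,662,40],1.5],[1,[380,662,40],1.5]])

```text
time_s: 2.55
ee_pos: [542.8, 110.0, 264.8]
ee_rot: [-56.7, 89.9, -134.3]
force: [-0.1, -0.4, -0.5]
gripper_width: 91.5
```

```bash
python3 - <<'E'
from workcell import env, cams
from h import *; import pickle
p=cams.grab_frame("wrist"); s=env.state(); q=np.load("pose.npy")
print({k:np.round(s[k],2) for k in ["time_s","qpos","ee_pos","ee_rot","force","torque","gripper_width"]})
for L in [(0,0,110),(0,0,76),(54,0,60),(0,17,110),(17,0,110)]: print(L,proj(p,W(q,L)).round(1))
for name in ["rice_timer","rice_heat_pointer"]:
    for r in cams.silhouettes(p,name)[:2]: print(name,r["conf"],r["centre"],r["region"].sum())
pickle.dump(p,open("w1.pkl","wb"))
cv2.imwrite("pics/w1.png",cv2.resize(p["img"][:,:,::-1],None,fx=1.5,fy=1.5))
E
```

```text
{'time_s': np.float64(2.6), 'qpos': array([ 1.025e+01,  1.510e+01,  8.842e+01, -4.000e-02,  7.652e+01,
       -2.130e+00]), 'ee_pos': array([542.68, 109.59, 264.97]), 'ee_rot': array([ -48.92,   89.94, -126.53]), 'force': array([ 0.18,  0.38, -0.06]), 'torque': array([-0.03, -0.09,  0.02]), 'gripper_width': np.float64(91.02)}
(0, 0, 110) [[259.7 181.6]]
(0, 0, 76) [[259.7 175.5]]
(54, 0, 60) [[294.4 187.8]]
(0, 17, 110) [[265.3 169. ]]
(17, 0, 110) [[272.4 187. ]]
rice_timer 0.86 [257.6, 178.8] 903
rice_heat_pointer 0.69 [259.5, 161.6] 1582
```

View pics/w1.png

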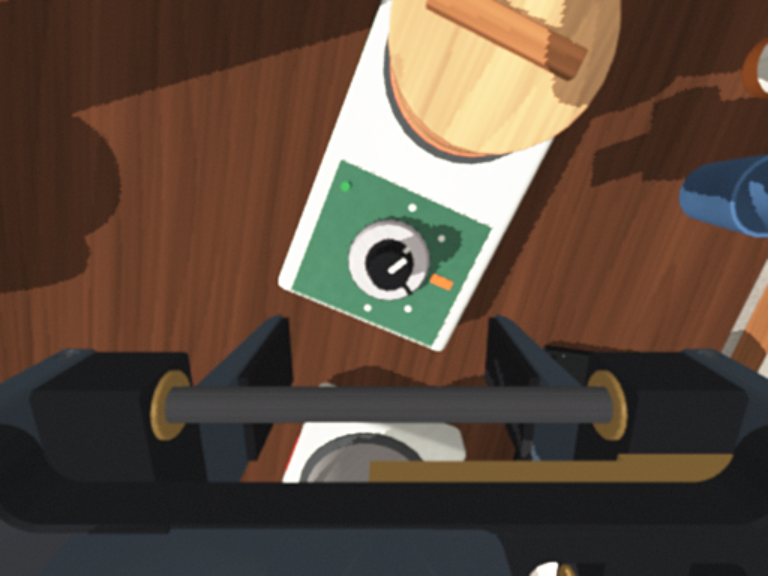

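```bash
python3 - <<'E'
from h import *; import pickle
p=pickle.load(open("w1.pkl","rb")); ps=pickle.load(open("p1.pkl","rb"))
print("lid knob",ray(ps["side"],(272.5,154),165),ray(ps["scene"],(232,177),165))
c=p["img"][130:210,215:315,::-1]
cv2.imwrite("pics/w1z.png",cv2.resize(c,None,fx=7,fy=7,interpolation=cv2.INTER_CUBIC))
E
```

```text
lid knob [ 573.8941433  -150.27705513  165.        ] [ 570.89502183 -152.22975328  165.        ]
```

View pics/w1z.png

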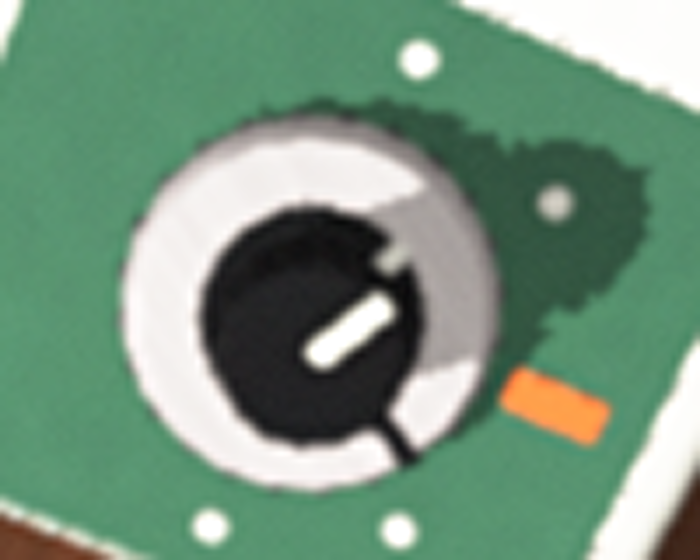

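```bash
python3 - <<'E'
from h import *; import pickle
p=pickle.load(open("w1.pkl","rb"))
R=cv2.Rodrigues(np.asarray(p["rvec"]))[0]; print("cam",-R.T@np.ravel(p["tvec"]), "axis",R[2])
f=lambda u,v,z: ray(p,((u-3)/7+215,(v-3)/7+130),z)
li,lo=f(318,358,110),f(388,305,110)
print("line",li,lo,np.degrees(np.arctan2(*(lo-li)[1::-1])))
print("ringc",f(311,303,76),"knob top L/R edges",f(200,350,110),f(420,350,110), "skirt/bottom")
a,b=f(508,384,60),f(603,424,60); print("orange ends",a,b,np.degrees(np.arctan2(*(b-a)[1::-1])),(a+b)/2)
# ring width check
print(f(122,303,76),f(500,303,76),f(311,115,76),f(311,490,76))
# panel edges direction: bottom edge of box & right edge
E
```

```text
cam [525.67918992 186.47237032 423.56250973] axis [ 0.05838799 -0.27418438 -0.959903  ]
line [543.09995189 111.61407147 110.        ] [552.87511715 123.39823675 110.        ] 50.32371694363742
ringc [541.34858861 113.77890404  76.        ] knob top L/R edges [522.75182121 108.60808762 110.        ] [560.11050542 116.81636077 110.        ] skirt/bottom
orange ends [584.64569112 102.6474911   60.        ] [605.60990869  98.63112308  60.        ] -10.845428809551475 [595.12779991 100.63930709  60.        ]
[506.02526108 106.01956499  76.        ] [576.65896005 121.53539708  76.        ] [533.70369906 148.59804709  76.        ] [549.40590686  77.08132791  76.        ]
```

Emit:
arm_command(deltas=[[1,[-1,1.4,-10],0],[1,[-1.2,1.4,-30],0],[1,[-1.2,1.4,-55],0],[1,[-1.2,1.4,-80],0],[1,[-1.2,1.4,-105],0],[1,[-1.2,1.4,-128],0],[1,[-1.2,1.4,-146],0],[1,[-1.2,1.4,-158],0],[1,[-1.2,1.4,-165],0],[1,[-1.2,1.4,-168],0],[1,[-1.2,1.4,-168],0],[1,[-1.2,1.4,-168],0]])

```text
time_s: 3.9
ee_pos: [542.6, 112.1, 97.7]
ee_rot: [88.3, 89.9, 10.7]
force: [-0.5, -0.7, 0.7]
gripper_width: 91.2
```

```bash
python3 - <<'E'
from workcell import env, cams
from h import *; import pickle
p=cams.grab_frame("wrist"); s=env.state()
print({k:np.round(s[k],2) for k in ["time_s","qpos","ee_pos","force","torque","gripper_width"]})
pickle.dump(p,open("w2.pkl","wb"))
print(proj(p,[542,112,110]))
cv2.imwrite("pics/w2.png",cv2.resize(p["img"][:,:,::-1],None,fx=1.5,fy=1.5))
E
```

```text
{'time_s': np.float64(3.95), 'qpos': array([ 10.49,  22.78, 102.87,  -0.  ,  54.25,  -1.95]), 'ee_pos': array([542.55, 112.13,  97.77]), 'force': array([-0.25,  0.41, -0.36]), 'torque': array([-0.02, -0.07,  0.07]), 'gripper_width': np.float64(91.29)}
[[258.87947879 247.89704503]]
```

View pics/w2.png

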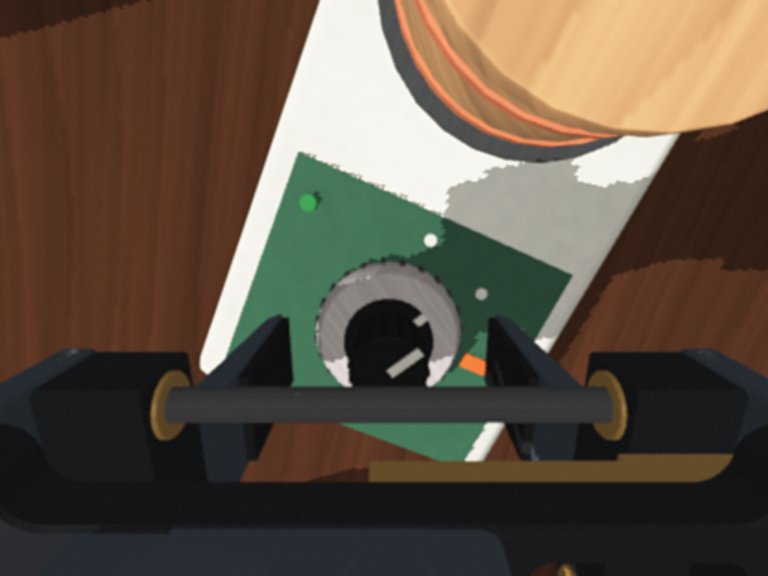

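The knob sits centred between the fingers: knob centre column is about 390 and finger centre about 389 in the enlarged view. Now closing gently.

Emit:
arm_command(deltas=[[0.6,[0,0,0],0],[0.6,[0,0,0],0],[0.45,[0,0,0],0],[0.45,[0,0,0],0],[0.3,[0,0,0],0],[0.3,[0,0,0],0],[0.3,[0,0,0],0],[0.3,[0,0,0],0]], grip_force=12)

```text
time_s: 4.75
ee_pos: [542.4, 112.1, 97.0]
ee_rot: [90.7, 89.9, 13.2]
force: [1.7, -0.5, -0.9]
gripper_width: 33.5
```

Emit:
arm_command(deltas=[[0.3,[0,0,0],-0.03],[0.3,[0,0,0],-0.09],[0.3,[0,0,0],-0.17],[0.3,[0,0,0],-0.25],[0.3,[0,0,0],-0.33],[0.3,[0,0,0],-0.41],[0.3,[0,0,0],-0.49],[0.3,[0,0,0],-0.57],[0.3,[0,0,0],-0.65],[0.3,[0,0,0],-0.73],[0.3,[0,0,0],-0.81],[0.3,[0,0,0],-0.89],[0.3,[0,0,0],-0.96],[0.3,[0,0,0],-1.01],[0.3,[0,0,0],-1.04],[0.3,[0,0,0],-1.05],[0.3,[0,0,0],-1.05],[0.3,[0,0,0],-1.05]])

```text
time_s: 6.55
ee_pos: [542.7, 112.1, 97.0]
ee_rot: [139.6, 89.9, 1.9]
force: [2.9, 0.4, -2.5]
gripper_width: 33.8
```

```bash
python3 - <<'E'
from workcell import env, cams
from h import *; import pickle
p=cams.grab_frame("wrist"); s=env.state()
print({k:np.round(s[k],2) for k in ["time_s","qpos","ee_pos","force","torque","gripper_width"]})
pickle.dump(p,open("w3.pkl","wb"))
cv2.imwrite("pics/w3.png",cv2.resize(p["img"][:,:,::-1],None,fx=1.5,fy=1.5))
E
```

```text
{'time_s': np.float64(6.6), 'qpos': array([ 1.0480e+01,  2.2840e+01,  1.0289e+02, -2.0000e-02,  5.4180e+01,
        5.8200e+01]), 'ee_pos': array([542.7 , 112.04,  97.02]), 'force': array([ 3.41, -0.54, -2.43]), 'torque': array([-0.01, -0.6 , -0.01]), 'gripper_width': np.float64(33.86)}
```

View pics/w3.png

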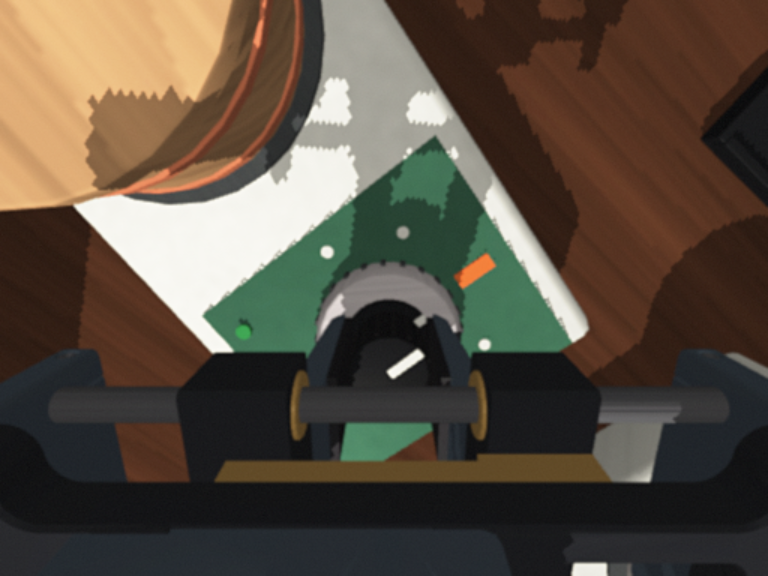

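The knob turned with the gripper. The white line runs from about (391,374) to (422,352), roughly parallel to the orange mark at (476,271). Next I'll measure the remaining angle.

```bash
python3 - <<'E'
from h import *; import pickle
def ends(p,mask,z):
    n,lab,st,c=cv2.connectedComponentsWithStats(mask.astype(np.uint8))
    out=[]
    for i in range(1,n):
        if st[i,4]<8: continue
        pts=np.argwhere(lab==i)[:,::-1]
        g=np.array([ray(p,u,z)[:2] for u in pts]); m=g.mean(0); 
        w,v=np.linalg.eigh(np.cov((g-m).T)); d=v[:,1]; a=np.degrees(np.arctan2(d[1],d[0]))
        out.append((st[i,4],m.round(1),((a+90)%180-90).round(1),(np.sqrt(w*12)).round(1)))
    return out
for f,box in [("w1.pkl",(255,172,275,186)),("w3.pkl",(250,225,290,256))]:
    p=pickle.load(open(f,"rb")); im=p["img"].astype(int)
    r,g,b=im[...,0],im[...,1],im[...,2]
    org=(r>200)&(b<110)&(g>80)&(g<190); org[200:]=0; org[:,:250]=0
    print(f,"orange",[o for o in ends(p,org,60) if np.hypot(o[1][0]-595,o[1][1]-101)<20])
    wm=np.zeros(r.shape,bool); x0,y0,x1,y1=box; 
    for th in (130,160): 
        wm[:]=0; wm[y0:y1,x0:x1]=(im.min(2)>th)[y0:y1,x0:x1]; print(" line",th,ends(p,wm,110))
p=pickle.load(open("w3.pkl","rb"))
cv2.imwrite("pics/w3z.png",cv2.resize(p["img"][165:265,210:350,::-1],None,fx=5.5,fy=5.5,interpolation=cv2.INTER_CUBIC))
E
```

```text
w1.pkl orange [(np.int32(88), array([595.1, 100.2]), np.float64(-11.5), array([ 8.8, 20.8]))]
 line 130 [(np.int32(60), array([547.4, 117.4]), np.float64(52.0), array([ 5.3, 16.9]))]
 line 160 [(np.int32(55), array([547.4, 117.6]), np.float64(50.2), array([ 5. , 16.5]))]
w3.pkl orange [(np.int32(250), array([595.9,  99.8]), np.float64(-7.3), array([ 7.9, 18.8]))]
 line 130 [(np.int32(184), array([550.7, 109.5]), np.float64(-9.3), array([ 4.5, 16.6]))]
 line 160 [(np.int32(172), array([550.7, 109.5]), np.float64(-9.4), array([ 4.4, 16.1]))]
```

View pics/w3z.png

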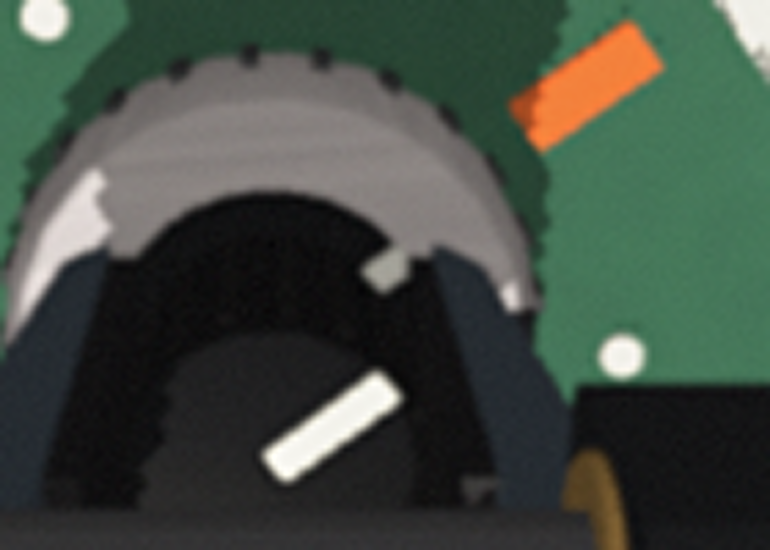

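```bash
python3 - <<'E'
from h import *; import pickle
p=pickle.load(open("w3.pkl","rb"))
f=lambda u,z: ray(p,((u[0]-2.25)/5.5+210,(u[1]-2.25)/5.5+165),z)
def ang(a,b,z):
    A,B=f(a,z),f(b,z); d=B-A; return np.degrees(np.arctan2(d[1],d[0])).round(2),np.hypot(*d[:2]).round(1)
print("orange",ang((512,103),(632,20),60),ang((545,153),(663,67),60),"line",ang((263,458),(380,372),110),ang((288,483),(402,398),110))
print("short sides orange",ang((512,103),(545,153),60),ang((632,20),(663,67),60))
print("white dots",)
c=np.array([542.3,112.2]); print("centre est from orange", f((588,86),60)[:2], "line mid", f((333,428),110)[:2])
# panel edges in full view(1.5x): top-left edge (203,315)->(436,137); right edge (436,137)->(568,345)
h=lambda u,z: ray(p,((u[0]-.25)/1.5,(u[1]-.25)/1.5),z)
for a,b in [((203,315),(436,137)),((436,137),(568,345))]:
    d=h(b,60)-h(a,60); print(np.degrees(np.arctan2(d[1],d[0])),np.hypot(*d[:2]))
p=pickle.load(open("w2.pkl","rb"))
for a,b in [((299,153),(571,275)),((299,153),(229,352))]:
    d=h(b,60)-h(a,60); print(np.degrees(np.arctan2(d[1],d[0])),np.hypot(*d[:2]))
E
```

```text
orange (np.float64(-11.35), np.float64(19.7)) (np.float64(-9.43), np.float64(19.9)) line (np.float64(-8.61), np.float64(16.5)) (np.float64(-7.95), np.float64(16.3))
short sides orange (np.float64(-103.31), np.float64(8.8)) (np.float64(-102.04), np.float64(8.1))
white dots
centre est from orange [595.44155402  99.82832777] line mid [550.7658213  109.27195993]
-11.507199305001121 147.83022621803732
-102.37340560639461 128.22020335393785
-11.221131672353449 147.49791369654
-101.1061129502273 111.07921254329682
```

Emit:
arm_command(deltas=[[0.3,[0,0,0],-0.015],[0.3,[0,0,0],-0.035],[0.3,[0,0,0],-0.037],[0.3,[0,0,0],-0.037],[0.3,[0,0,0],-0.037],[0.3,[0,0,0],-0.037]])

```text
time_s: 7.2
ee_pos: [542.7, 112.1, 97.0]
ee_rot: [141.4, 89.9, 1.6]
force: [5.9, 0.2, -3.7]
gripper_width: 33.9
```

Emit:
arm_command(deltas=[[0.45,[0,0,0],0],[0.45,[0,0,0],0],[0.6,[0,0,0],0],[0.8,[0,0,0],0],[1,[0,0,0],0],[1,[0,0,0],0],[1,[0,0,0],0],[1,[0,0,8],0],[1,[0,0,25],0],[1,[0,0,50],0],[1,[0,0,75],0],[1,[0,0,95],0],[1,[0,0,100],0],[1,[0,0,100],0],[1,[0,0,100],0]])

```text
time_s: 8.7
ee_pos: [541.4, 111.9, 196.1]
ee_rot: [-27.1, 89.9, -166.9]
force: [-0.3, 0.2, 0.6]
gripper_width: 91.6
```

```bash
python3 - <<'E'
from workcell import env, cams
from h import *; import pickle
p=cams.grab_frame("wrist"); s=env.state()
print({k:np.round(s[k],2) for k in ["time_s","qpos","ee_pos","force","torque","gripper_width"]})
pickle.dump(p,open("w4.pkl","wb"))
print(proj(p,[[542,112,110],[595,100,60]]))
cv2.imwrite("pics/w4.png",cv2.resize(p["img"][120:250,190:350,::-1],None,fx=4.5,fy=4.5,interpolation=cv2.INTER_CUBIC))
E
```

```text
{'time_s': np.float64(8.75), 'qpos': array([10.49, 17.54, 95.16, -0.  , 67.44, 60.34]), 'ee_pos': array([541.23, 111.89, 195.77]), 'force': array([ 0.1 , -0.39, -0.37]), 'torque': array([-0.02, -0.06, -0.02]), 'gripper_width': np.float64(91.57)}
[[258.65492445 198.44142559]
 [297.54631094 156.81544319]]
```

View pics/w4.png

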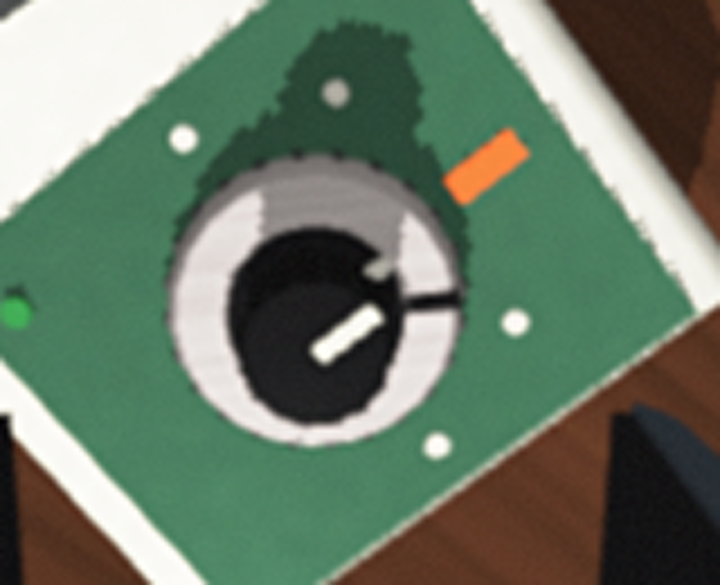

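The white line runs (320,355)→(378,314) and the orange mark is at (487,166). The ring pointer is at (410..460,300). Next I'll check the angles and compare the pointer with its pose before the turn.

```bash
python3 - <<'E'
from h import *; import pickle
p1=pickle.load(open("w1.pkl","rb"));p=pickle.load(open("w4.pkl","rb"))
im=p["img"].astype(int); r,g,b=im[...,0],im[...,1],im[...,2]
def pca(m,z):
    n,lab,st,c=cv2.connectedComponentsWithStats(m.astype(np.uint8))
    i=1+np.argmax(st[1:,4]); pts=np.argwhere(lab==i)[:,::-1]
    G=np.array([ray(p,u,z)[:2] for u in pts]); mm=G.mean(0); w,v=np.linalg.eigh(np.cov((G-mm).T)); d=v[:,1]
    return mm.round(2),(np.degrees(np.arctan2(d[1],d[0]))+90)%180-90,np.sqrt(12*w).round(1),len(pts)
for th in (90,110,130):
    m=(r>190)&(b<th)&(g>80)&(g<190); m[:,:280]=0;m[:140]=0;m[175:]=0; print("orange",pca(m,60))
for th in (110,140,170):
    m=np.zeros(r.shape,bool); m[186:205,256:277]=(im.min(2)>th)[186:205,256:277]; print("line",pca(m,110))
f1=lambda u,v,z: ray(p1,((u-3)/7+215,(v-3)/7+130),z)
f4=lambda u,v,z: ray(p,((u-1.75)/4.5+190,(v-1.75)/4.5+120),z)
for n,A,B in [("before",f1(385,425,76),f1(407,460,76)),("after",f4(408,304,76),f4(459,299,76))]:
    d=B-A; print(n,A.round(1),B.round(1),np.degrees(np.arctan2(d[1],d[0])), "from centre",np.degrees(np.arctan2(B[1]-112.3,B[0]-542)))
e=f4(340,0,60)
for a,b in [((0,220),(268,0)),((470,0),(695,312)),((695,312),(325,583))]:
    d=f4(*b,60)-f4(*a,60); print("panel",np.degrees(np.arctan2(d[1],d[0])))
c4=[f4(166,304,76),f4(464,304,76)];print(c4)
E
```

```text
orange (array([595.07, 100.21]), np.float64(-10.637044692023892), array([ 8.6, 20.2]), 140)
orange (array([595.07, 100.21]), np.float64(-10.637044692023892), array([ 8.6, 20.2]), 140)
orange (array([595.07, 100.21]), np.float64(-10.637044692023892), array([ 8.6, 20.2]), 140)
line (array([550.59, 109.23]), np.float64(-11.898595589317324), array([ 5.1, 17. ]), 90)
line (array([550.5 , 109.25]), np.float64(-12.165258956919672), array([ 4.8, 16.4]), 80)
line (array([550.7 , 109.16]), np.float64(-11.683280103817083), array([ 4.5, 15.7]), 73)
before [560.6  93.2  76. ] [566.5  87.2  76. ] -45.985575972289595 from centre -45.78695656775362
after [558.7  95.3  76. ] [567.6  86.7  76. ] -44.0673020996697 from centre -44.951284403266214
panel -11.769345893699827
panel -101.77355472800281
panel 169.37778214506142
[array([520.90053944, 140.22532986,  76.        ]), array([567.47459206,  84.9491858 ,  76.        ])]
```

```bash
python3 -c "
from workcell import env
print(env.job_done())"
```

```text
the job is handed in; nothing more can be done
None
```

The rice warmer's timer knob now points at the orange mark, and I handed the job in at about 8.8 s. I gripped the knob from above at 12 N, turned it clockwise about 62° in total (60° plus a 2° correction), opened the fingers and rose 100 mm clear.

- **Knob:** in the last wrist picture the white line points at -11.9°. The orange mark lies in the direction of about -11.3° (individual readings from -10.6° to -11.8°). The line is therefore within about 1° of the mark.
- **Heat ring:** its pointer read -45.8° from the axis before the turn and -45.0° after. That difference is within measuring error, so I take the ring as not turned.
- **Soup warmer:** the gripper did not go near its controls, and its closest part, the pot, stayed well clear. The last wrist forces were below 1 N with the fingers open.
- **Checks that disagreed:** the tub top measured 5–6 pixels away from where the given 158 mm height puts it. I think that height includes the handle; it had no effect on the job. One automatic reading of the orange mark (-7.3°) was thrown off by a shadow, and I replaced it with edge readings.

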